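# Count two canisters into the gift tray

### The job

This gift set takes two sprinkle canisters: of the three short, wide canisters, stand exactly two upright in the cardboard tray and leave the third standing where it is. Set them down gently and let go; the tall slim canister is not part of this set.

Things in the scene. Friction and masses are not known exactly. Their poses are not given: they have to be found in the camera images.
- tray: Shallow open tray of brown kraft cardboard, loose on the bench (0.6 kg), empty at the start. Outside 230 mm along its own x axis, 160 mm along its own y axis, 28 mm high; walls and floor 4 mm thick, so the inside is 222 x 152 mm and the inner floor lies 4 mm above the bench. Origin: centre of its underside, z up.
- canister_1: One of three equal short, wide canisters: brown kraft-board body, grey metal lid, round, 52 mm in diameter, 58 mm high, 0.08 to 0.17 kg, rigid, standing upright on the bench. Origin: centre of its underside, z along its axis, up. It can be gripped across the diameter from above at any yaw.
- canister_2: Second of the three equal short, wide canisters: same size and origin as canister_1. The three and one tall slim canister of the same materials (38 mm in diameter, 88 mm high, loose, not listed) stand in mixed order at the four corners of a rough square to the right of the tray, neighbours at least 110 mm apart, centre to centre.
- canister_3: Third of the three equal short, wide canisters: same size and origin as canister_1.
Mind the look-alikes: they are no part of the job. What is shaped like the canister_2 but purple is not meant.

How it is judged:
By the outcome, as a careful person would: the job done as asked, in the order asked, and still so for the second after the job is handed in, with the robot touching nothing.
It also fails if it takes over 56 s, if anything falls off the work surface, if the arm or the gripper's body presses on something with over 40 N, if the wrist force passes 120 N, or if a joint passes its speed limit or range.

### The arm

A 6-joint arm with a two-finger parallel gripper is mounted at the origin on a cart in front of the work surface, level with it; the furniture and walls round the work are solid. World frame = base frame: x ahead of the robot, y to its left, z up, the work surface at z = 0. Lengths are in m, angles in rad, forces in N, time in s.
With the tool pointing down it reaches from about 0.25 to 0.775 m from the base axis. Payload 4 kg.
Tool frame: the origin (TCP) lies on the centre line of the jaws, within the pads' length; the fingertips stand 14 mm ahead of it and the grasp point (between the pads) lies 5 mm behind it (robot.tcp_to_tips is the distance from the TCP to the fingertips, in m); z points along the fingers, y is the line along which they close (so a half turn about z gives the same grasp; the last joint's range is limited). The gripper opens to 94 mm and grips with 3 to 60 N. Pads are 16 mm wide; open, the fingers measure 119 mm over their backs; the gripper's body (75 mm by 177 mm) begins 78 mm behind the grasp point.
Start: joints at [-1.332, 0.087, 1.371, -0, 1.684, -0.103], TCP at [0.184, -0.518, 0.22] pointing down, gripper open.
Joint ranges: [-3.1, 3.1], [-0.76, 2.03], [0.27, 2.55], [-1.08, 4.22], [0.17, 2.65], [-2.57, 2.57]. Speed limits (rad/s): [2.79, 2.79, 3.14, 3.14, 3.14, 3.14].

### API

Orientations are given as [roll, pitch, yaw] about the fixed x, y, z axes, in that order (R = Rz(yaw) Ry(pitch) Rx(roll)).
In Python, from bench import robot gives the robot as it stands.
- The arm moves only by the tool carry_out, never from a script. Its argument "increments" is a list of rows, each a list of 3 entries, a list of its own where there are three numbers: the closure in counts, from 0 (fully open) to 255 (shut), then the shift along the tool's x, y, z in mm, then the turn about the tool's z in degrees. In form: [[fingers, [dx, dy, dz], twist], ...]. A call has 1 to 8 rows; each row shifts and turns the commanded pose from where the row before left it, along the tool's axes as they then stand; what a row does not reach is not made up. A row lasts 1/10 s, in which the tool goes at most 50 mm and 8.59 degrees, less where a joint would pass 70% of its speed; a pose out of reach is approached as far as the arm can. A call with a gripper value outside its range is refused whole. The fingers move at their own pace and stop on an object; the grip force is fixed at half the most. Time passes only in rows, so rows that do not move let the fingers close. It gives the time, the measured TCP pose, the force, the opening and the grip force at its end, in the units of the state.
- robot.get_obs(): the state, without advancing time (a new reading comes with each control period).
- robot.snapshot(name): name is "scene" or "top"; returns the picture (400x640x3 uint8, blue, green, red); there is no depth.
- robot.get_calibration(name): a dict with "vfov" (degrees; the focal length in pixels is half the picture's height over the tangent of half this angle, whatever the lens; pixels are square), "cx", "cy" (the principal point, pixels), "k1" (the pictures are not rectified: a ray, as slopes to the right and down, at radius r is drawn at 1 + k1 r^2 times it, then the intrinsics apply), "T" (4x4, takes a point from camera to world coordinates). Camera axes: x right, y down, z forward; pixel columns grow to the right and rows downward; lengths in m; the calibration is good to about 2 mm. A picture is of the moment at which its call begins. get_calibration takes no time and is no camera call.
- robot.close_job(): hands the job in; it is judged then, once.
The state is a dict: "time": time; "joint_positions": joint angles; "qvel": joint speeds; "joint_torque": joint torques, N m; "tool_pos": TCP position; "ee_rot": TCP orientation; "wrist_force": force on the tool from outside, world axes, zero at the start; "wrist_torque": the same for the moment, N m; "width": finger opening in m; "finger_force": force on a finger pad.
Only numpy, scipy, OpenCV 4.12 (cv2) and the standard library are available. Lean on these libraries where they do the work, as an engineer would, in place of code of your own. Each camera call takes 0.05 s, during which the arm holds its last target. There are 200 camera calls.

## Working session

There is one attempt and no reset: what is moved stays moved. The work goes in short steps, Python scripts to look and compute and a tool call to move; the robot and the scene stay as the last step left them, time stands still between calls to the robot, and variables do not carry over. Pictures are saved under pics/ and viewed, at most 10 in all, crops included, and the job is handed in when it is done.

Besides the shell and the picture viewer there is one more tool, called after "Call:" as name(argument=value, ...), one argument or row to a line, values as JSON. carry_out: Moves the arm, as the interface text tells. Its arguments: {"type":"object","properties":{"increments":{"type":"array","items":{"type":"array"}}},"required":["increments"]}

```bash
mkdir -p pics
cat > h.py <<'E'
import numpy as np, cv2
from bench import robot
def cal(n):
    c=robot.get_calibration(n); f=200/np.tan(np.radians(c["vfov"])/2)
    return c,f
def world(n,u,v,z):
    c,f=cal(n); x,y=(u-c["cx"])/f,(v-c["cy"])/f; a,b=x,y
    for _ in range(30):
        s=1+c["k1"]*(a*a+b*b); a,b=x/s,y/s
    T=np.array(c["T"]); d=T[:3,:3]@[a,b,1]; o=T[:3,3]
    return o+d*(z-o[2])/d[2]
E
python3 - <<'E'
from h import *
for n in("scene","top"):
    im=robot.snapshot(n); cv2.imwrite(f"pics/{n}0.png",im)
    c,f=cal(n);print(n,f,c["k1"],np.round(c["T"],3).tolist())
o=robot.get_obs();print(o["tool_pos"],o["ee_rot"],o["width"])
E
```

```text
scene 445.2981724229343 -0.06904663467459123 [[-0.632, -0.58, 0.514, 0.018], [-0.775, 0.468, -0.426, 0.402], [0.007, -0.667, -0.745, 0.83], [0.0, 0.0, 0.0, 1.0]]
top 380.54214730485677 -0.07601987104164284 [[0.026, -0.985, 0.173, 0.375], [-0.999, -0.032, -0.03, -0.059], [0.035, -0.172, -0.985, 1.038], [0.0, 0.0, 0.0, 1.0]]
[ 0.18420793 -0.51773805  0.21843003] [-3.13961046e+00 -1.94457644e-04  3.41770831e-01] 0.09382552128257055
```

View pics/top0.png

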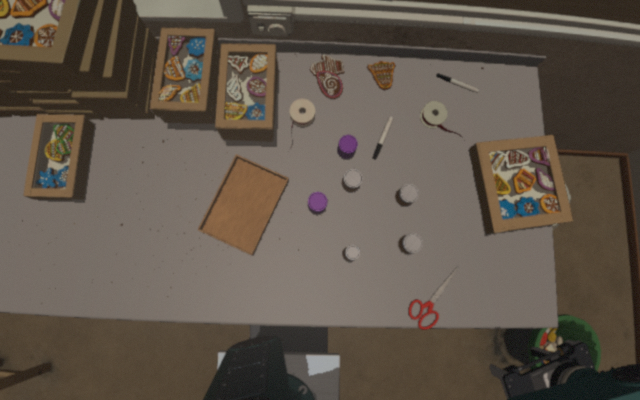

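View pics/scene0.png

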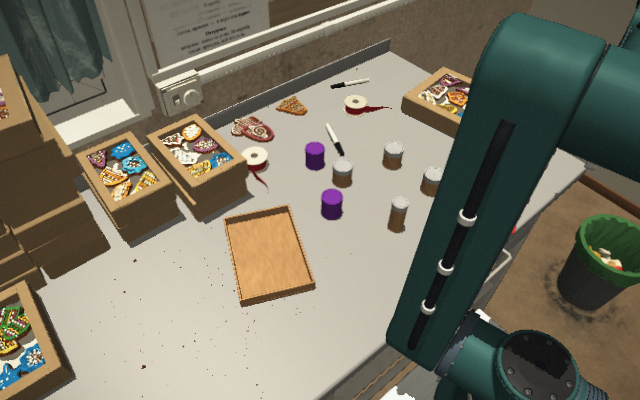

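The top view shows the tray at about (244,205). Grey-lidded candidates are (352,180), (408,194), (411,243) and the slimmer (352,253). Look-alikes are the purple ones at (347,145) and (318,202). The scene view shows the slim tall one at (399,213), which is top (352,253). I'll check this in one close crop.

Run:
```python
from h import *
im=cv2.imread("pics/top0.png")
cv2.imwrite("pics/crop1.png",cv2.resize(im[130:270,190:440],None,fx=3.2,fy=3.2,interpolation=cv2.INTER_CUBIC))
for n,p in dict(A=(352,179),B=(408,193),C=(411,243),P1=(347,144),P2=(318,201)).items(): print(n,world("top",*p,.058).round(4))
print("slim",world("top",352,253,.088).round(4))
for p in [(239,157),(288,179),(253,254),(201,231)]: print("tray",world("top",*p,.028 ).round(4))
```

```text
A [ 0.6083 -0.1807  0.058 ]
B [ 0.5755 -0.3309  0.058 ]
C [ 0.443 -0.337  0.058]
P1 [ 0.7048 -0.1663  0.058 ]
P2 [ 0.5461 -0.092   0.058 ]
slim [ 0.4123 -0.179   0.088 ]
tray [0.6667 0.1269 0.028 ]
tray [ 0.6093 -0.0099  0.028 ]
tray [0.4045 0.0741 0.028 ]
tray [0.4605 0.2152 0.028 ]
```

View pics/crop1.png

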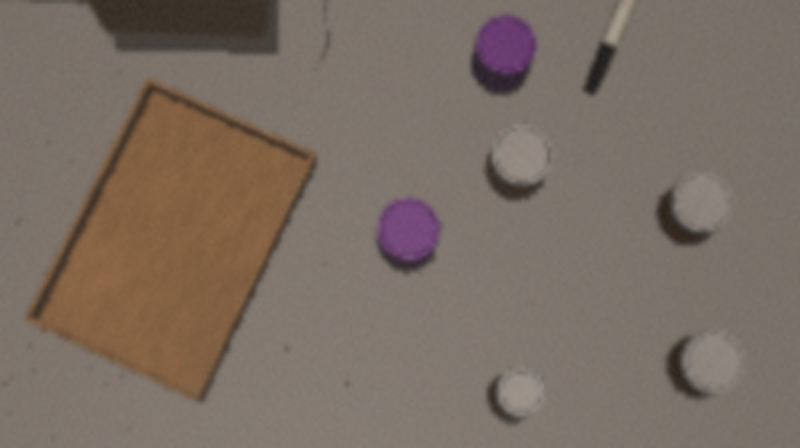

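The crop shows three wide grey lids of about 19 px: A (353,178), B (409,193), C (412,243). The slim one at (352,253) is about 15 px, and the two purple ones are excluded. I'll take C and B and leave A.

```bash
cat >> h.py <<'E'
def inc(x,y,z,yaw=None):
    """shift in tool axes (mm) at yaw (deg; default present) to reach x,y,z; twist in deg"""
    o=robot.get_obs(); p=o["tool_pos"]; w=np.degrees(o["ee_rot"][2]); a=np.radians(w if yaw is None else yaw)
    d=np.array([x,y,z])-p; s,c=np.sin(a),np.cos(a)
    return dict(p=p.round(4).tolist(),yaw=round(w,1),twist=0 if yaw is None else round(w-yaw,1),
      d=(1000*np.array([d[0]*c+d[1]*s,d[0]*s-d[1]*c,-d[2]])).round(1).tolist(),F=np.round(o["wrist_force"],1).tolist(),w=round(o["width"],4),g=np.round(o["finger_force"],1))
E
python3 - <<'E'
from h import *
for n,p in dict(A=(352.8,178.4),B=(408.7,193.4),C=(412.2,243.1)).items(): print(n,world("top",*p,.058).round(4))
W=[world("top",190+u/3.2,130+v/3.2,.028) for u,v in[(150,84),(315,157),(202,400),(32,318)]]
r=cv2.minAreaRect(np.array(W)[:,:2].astype(np.float32)); print(r, np.mean(W,0), [np.degrees(np.arctan2(*(W[i]-W[j])[1::-1])).round(1) for i,j in((1,2),(0,3))])
C=world("top",412.2,243.1,.058); print(inc(C[0],C[1],.12,-22))
E
```

```text
A [ 0.61   -0.1828  0.058 ]
B [ 0.5744 -0.3328  0.058 ]
C [ 0.4428 -0.3402  0.058 ]
((0.5354853868484497, 0.1037188470363617), (0.15757107734680176, 0.2238999754190445), 67.55500030517578) [0.53613522 0.10341907 0.028     ] [np.float64(-22.2), np.float64(-22.7)]
{'p': [0.1842, -0.5177, 0.2184], 'yaw': np.float64(19.6), 'twist': np.float64(41.6), 'd': [173.3, -261.5, 98.4], 'F': [-0.1, -0.5, 0.3], 'w': 0.0938, 'g': np.float64(0.0)}
```

Call:
carry_out(
  increments=[
    [0,[0,0,0],8.4],
    [0,[0,0,0],8.4],
    [0,[0,0,0],8.4],
    [0,[0,0,0],8.4],
    [0,[0,0,0],8.4],
    [0,[25,-38,8],0],
    [0,[25,-38,8],0],
    [0,[25,-38,8],0],
  ],
)

```text
time: 0.9
tool_pos: [0.2978, -0.4405, 0.1946]
ee_rot: [-3.141, 0.0, -0.393]
wrist_force: [0.5, -0.8, 0.0]
width: 0.0942
finger_force: 0.0
```

Call:
carry_out(
  increments=[
    [0,[25,-38,8],0],
    [0,[25,-38,8],0],
    [0,[24,-36,8],0],
    [0,[24,-36,0],0],
    [0,[0,0,0],0],
    [0,[0,0,0],0],
  ],
)

```text
time: 1.5
tool_pos: [0.4444, -0.3413, 0.1708]
ee_rot: [3.141, 0.002, -0.389]
wrist_force: [-0.6, 0.7, -0.3]
width: 0.0943
finger_force: 0.0
```

Run:
```python
from h import *
print(inc(.4428,-.3402,.038))
im=robot.snapshot("top"); cv2.imwrite("pics/crop2.png",cv2.resize(im[150:300,320:480],None,fx=4,fy=4,interpolation=cv2.INTER_CUBIC))
```

```text
{'p': [0.4444, -0.3413, 0.1708], 'yaw': np.float64(-22.3), 'twist': 0, 'd': [-1.9, -0.4, 132.8], 'F': [-0.6, 0.7, -0.3], 'w': 0.0943, 'g': np.float64(0.0)}
```

View pics/crop2.png

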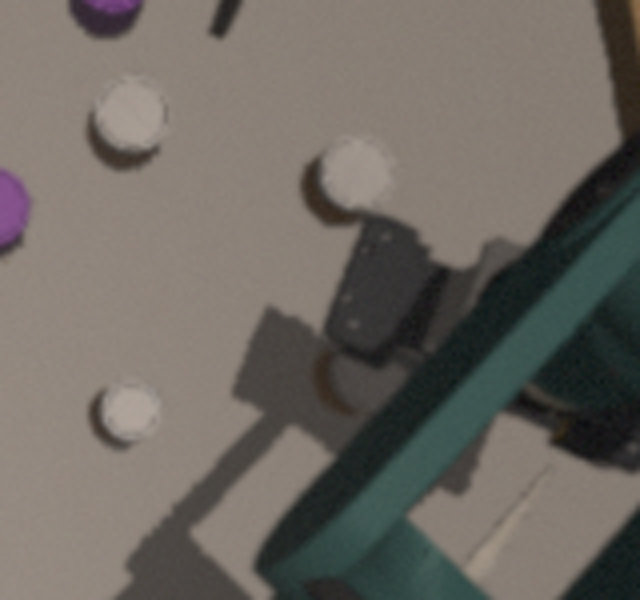

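The crop shows the arm and gripper over C at about (370,375), with B at (355,175) untouched. I'm descending.

Call:
carry_out(
  increments=[
    [0,[-2,0,25],0],
    [0,[0,0,25],0],
    [0,[0,0,25],0],
    [0,[0,0,20],0],
    [0,[0,0,15],0],
    [0,[0,0,12],0],
    [0,[0,0,10],0],
    [0,[0,0,0],0],
  ],
)

```text
time: 2.35
tool_pos: [0.4415, -0.341, 0.0382]
ee_rot: [-3.141, 0.002, -0.392]
wrist_force: [0.3, -0.4, -0.5]
width: 0.0939
finger_force: 0.0
```

Call:
carry_out(
  increments=[
    [60,[0,0,0],0],
    [90,[0,0,0],0],
    [120,[0,0,0],0],
    [150,[0,0,0],0],
    [200,[0,0,0],0],
    [200,[0,0,0],0],
    [200,[0,0,0],0],
    [200,[0,0,0],0],
  ],
)

```text
time: 3.15
tool_pos: [0.4426, -0.3411, 0.0398]
ee_rot: [-3.141, -0.0, -0.391]
wrist_force: [0.5, 0.7, 2.3]
width: 0.0518
finger_force: 30.0
```

Call:
carry_out(
  increments=[
    [200,[0,0,-10],0],
    [200,[0,0,-20],0],
    [200,[0,0,-25],0],
    [200,[0,0,-25],0],
    [200,[0,0,-25],0],
    [200,[0,0,-25],0],
    [200,[0,0,-10],0],
    [200,[0,0,0],0],
  ],
)

```text
time: 3.95
tool_pos: [0.443, -0.342, 0.1816]
ee_rot: [3.14, -0.004, -0.391]
wrist_force: [-0.4, -0.4, -1.8]
width: 0.0516
finger_force: 30.0
```

Run:
```python
from h import *
print(inc(.4895,.1227,.18))
```

```text
{'p': [0.443, -0.342, 0.1816], 'yaw': np.float64(-22.4), 'twist': 0, 'd': [-134.2, -447.3, 1.6], 'F': [-0.4, -0.4, -1.8], 'w': 0.0516, 'g': np.float64(30.0)}
```

Call:
carry_out(
  increments=[
    [200,[-4,-15,0],0],
    [200,[-9,-30,0],0],
    [200,[-10,-35,0],0],
    [200,[-10,-35,0],0],
    [200,[-10,-35,0],0],
    [200,[-10,-35,0],0],
    [200,[-10,-35,0],0],
    [200,[-10,-35,0],0],
  ],
)

```text
time: 4.75
tool_pos: [0.4706, -0.0749, 0.1772]
ee_rot: [3.142, 0.004, -0.391]
wrist_force: [-0.7, -0.2, -1.7]
width: 0.0513
finger_force: 30.0
```

Call:
carry_out(
  increments=[
    [200,[-10,-35,0],0],
    [200,[-10,-35,0],0],
    [200,[-10,-35,0],0],
    [200,[-10,-35,0],0],
    [200,[-9,-30,0],0],
    [200,[-7,-22,0],0],
    [200,[0,0,0],0],
    [200,[0,0,0],0],
  ],
)

```text
time: 5.55
tool_pos: [0.4921, 0.1217, 0.1777]
ee_rot: [3.139, 0.003, -0.39]
wrist_force: [-0.1, -0.5, -0.7]
width: 0.0516
finger_force: 30.0
```

Run:
```python
from h import *
print(inc(.4895,.1227,.045))
im=robot.snapshot("scene"); cv2.imwrite("pics/s3.png",im)
```

```text
{'p': [0.4921, 0.1217, 0.1777], 'yaw': np.float64(-22.3), 'twist': 0, 'd': [-2.8, 0.0, 132.7], 'F': [-0.1, -0.5, -0.7], 'w': 0.0516, 'g': np.float64(30.0)}
```

View pics/s3.png

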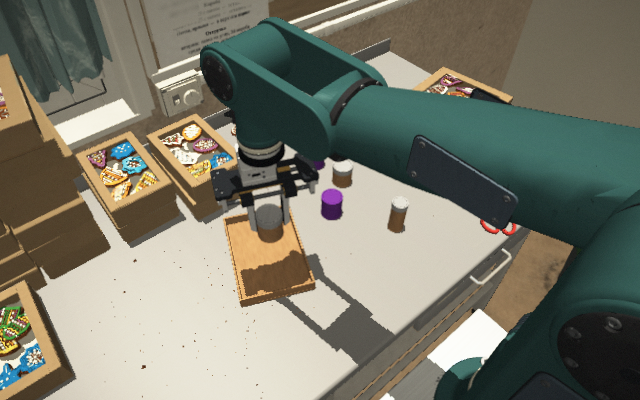

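The picture shows the canister held upright at (270,220), over the tray. I'm lowering it.

Call:
carry_out(
  increments=[
    [200,[-3,0,20],0],
    [200,[0,0,25],0],
    [200,[0,0,25],0],
    [200,[0,0,22],0],
    [200,[0,0,16],0],
    [200,[0,0,10],0],
    [200,[0,0,5],0],
    [200,[0,0,2],0],
  ],
)

```text
time: 6.4
tool_pos: [0.4908, 0.1218, 0.0543]
ee_rot: [3.141, 0.0, -0.392]
wrist_force: [0.3, 0.4, -1.2]
width: 0.0514
finger_force: 30.0
```

Call:
carry_out(
  increments=[
    [200,[0,0,2],0],
    [200,[0,0,1],0],
    [200,[0,0,1],0],
    [200,[0,0,1],0],
    [200,[0,0,1],0],
    [200,[0,0,0],0],
  ],
)

```text
time: 7.0
tool_pos: [0.4907, 0.1224, 0.0484]
ee_rot: [3.141, 0.0, -0.391]
wrist_force: [-0.6, -0.2, -1.1]
width: 0.0516
finger_force: 30.0
```

Call:
carry_out(
  increments=[
    [200,[0,0,1],0],
    [200,[0,0,1],0],
    [200,[0,0,1],0],
    [200,[0,0,0],0],
  ],
)

```text
time: 7.4
tool_pos: [0.4906, 0.1223, 0.0452]
ee_rot: [3.141, 0.0, -0.391]
wrist_force: [-0.4, -0.5, -1.2]
width: 0.0515
finger_force: 30.0
```

Call:
carry_out(
  increments=[
    [200,[0,0,1],0],
    [200,[0,0,0.5],0],
    [200,[0,0,0],0],
  ],
)

```text
time: 7.7
tool_pos: [0.4907, 0.1223, 0.0438]
ee_rot: [3.141, 0.0, -0.391]
wrist_force: [-0.5, -0.2, -0.8]
width: 0.0514
finger_force: 30.0
```

Call:
carry_out(
  increments=[
    [200,[0,0,0.5],0],
    [200,[0,0,0.5],0],
    [200,[0,0,0],0],
  ],
)

```text
time: 8.0
tool_pos: [0.4908, 0.1223, 0.0437]
ee_rot: [3.142, -0.0, -0.391]
wrist_force: [-2.6, -1.0, 5.9]
width: 0.0513
finger_force: 30.0
```

Call:
carry_out(
  increments=[
    [200,[0,0,0.5],0],
    [200,[0,0,0.5],0],
    [200,[0,0,0],0],
  ],
)

```text
time: 8.3
tool_pos: [0.4909, 0.1223, 0.0437]
ee_rot: [-3.142, -0.001, -0.391]
wrist_force: [-4.9, -1.5, 9.5]
width: 0.0516
finger_force: 30.0
```

Call:
carry_out(
  increments=[
    [180,[0,0,-0.5],0],
    [100,[0,0,0],0],
    [60,[0,0,0],0],
    [0,[0,0,0],0],
    [0,[0,0,0],0],
    [0,[0,0,0],0],
  ],
)

```text
time: 8.9
tool_pos: [0.4907, 0.1223, 0.0422]
ee_rot: [3.141, 0.0, -0.391]
wrist_force: [-0.7, -0.0, 0.2]
width: 0.0856
finger_force: 0.0
```

Call:
carry_out(
  increments=[
    [0,[0,0,-10],0],
    [0,[0,0,-20],0],
    [0,[0,0,-25],0],
    [0,[0,0,-25],0],
    [0,[0,0,-25],0],
    [0,[0,0,-25],0],
    [0,[0,0,-5],0],
    [0,[0,0,0],0],
  ],
)

```text
time: 9.7
tool_pos: [0.4914, 0.1224, 0.1788]
ee_rot: [-3.14, -0.003, -0.391]
wrist_force: [-0.6, 0.3, 0.2]
width: 0.0941
finger_force: 0.0
```

Run:
```python
from h import *
print(inc(.5744,-.3328,.18))
```

```text
{'p': [0.4914, 0.1224, 0.1788], 'yaw': np.float64(-22.4), 'twist': 0, 'd': [250.3, 389.2, -1.2], 'F': [-0.6, 0.3, 0.2], 'w': 0.0941, 'g': np.float64(0.0)}
```

Call:
carry_out(
  increments=[
    [0,[12,19,0],0],
    [0,[20,30,0],0],
    [0,[22,34,0],0],
    [0,[22,34,0],0],
    [0,[22,34,0],0],
    [0,[22,34,0],0],
    [0,[22,34,0],0],
    [0,[22,34,0],0],
  ],
)

```text
time: 10.5
tool_pos: [0.545, -0.1753, 0.1751]
ee_rot: [-3.141, 0.004, -0.391]
wrist_force: [0.2, 0.5, -0.7]
width: 0.094
finger_force: 0.0
```

Call:
carry_out(
  increments=[
    [0,[22,34,0],0],
    [0,[22,34,0],0],
    [0,[22,34,0],0],
    [0,[20,34,0],0],
    [0,[0,0,0],0],
    [0,[0,0,0],0],
  ],
)

```text
time: 11.1
tool_pos: [0.5726, -0.3327, 0.1747]
ee_rot: [-3.14, 0.004, -0.393]
wrist_force: [0.7, 0.2, -0.1]
width: 0.0938
finger_force: 0.0
```

Run:
```python
from h import *
print(inc(.5744,-.3328,.038))
im=robot.snapshot("top"); cv2.imwrite("pics/t4.png",cv2.resize(im[130:280,190:450],None,fx=3,fy=3,interpolation=cv2.INTER_CUBIC))
```

```text
{'p': [0.5726, -0.3327, 0.1747], 'yaw': np.float64(-22.5), 'twist': 0, 'd': [1.7, -0.6, 136.7], 'F': [0.7, 0.2, -0.1], 'w': 0.0938, 'g': np.float64(0.0)}
```

View pics/t4.png

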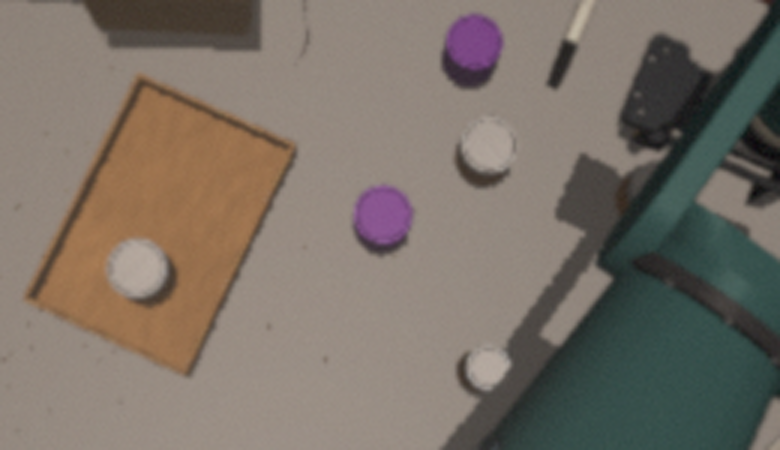

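The first canister stands in the tray at crop (138,268), and the tray hasn't moved. The gripper is over B at about (655,190), so I'm descending.

Call:
carry_out(
  increments=[
    [0,[1,0,25],0],
    [0,[0,0,25],0],
    [0,[0,0,25],0],
    [0,[0,0,20],0],
    [0,[0,0,18],0],
    [0,[0,0,13],0],
    [0,[0,0,10],0],
    [0,[0,0,0],0],
  ],
)

```text
time: 11.95
tool_pos: [0.5737, -0.3316, 0.0399]
ee_rot: [-3.141, 0.003, -0.39]
wrist_force: [0.5, -0.1, -0.3]
width: 0.0938
finger_force: 0.0
```

Call:
carry_out(
  increments=[
    [60,[0,0,0],0],
    [90,[0,0,0],0],
    [120,[0,0,0],0],
    [150,[0,0,0],0],
    [200,[0,0,0],0],
    [200,[0,0,0],0],
    [200,[0,0,0],0],
    [200,[0,0,0],0],
  ],
)

```text
time: 12.75
tool_pos: [0.5747, -0.3329, 0.0418]
ee_rot: [-3.141, -0.0, -0.391]
wrist_force: [0.6, -0.4, 1.8]
width: 0.0517
finger_force: 30.0
```

Call:
carry_out(
  increments=[
    [200,[0,0,-10],0],
    [200,[0,0,-20],0],
    [200,[0,0,-25],0],
    [200,[0,0,-25],0],
    [200,[0,0,-25],0],
    [200,[0,0,-25],0],
    [200,[0,0,-10],0],
    [200,[0,0,0],0],
  ],
)

```text
time: 13.55
tool_pos: [0.5752, -0.3336, 0.1838]
ee_rot: [3.14, -0.004, -0.391]
wrist_force: [-0.5, -0.3, -1.3]
width: 0.0516
finger_force: 30.0
```

Run:
```python
from h import *
print(inc(.5819,.0845,.18))
```

```text
{'p': [0.5752, -0.3336, 0.1838], 'yaw': np.float64(-22.4), 'twist': 0, 'd': [-153.2, -389.0, 3.8], 'F': [-0.5, -0.3, -1.3], 'w': 0.0516, 'g': np.float64(30.0)}
```

Call:
carry_out(
  increments=[
    [200,[-6,-15,0],0],
    [200,[-12,-30,0],0],
    [200,[-12,-30,0],0],
    [200,[-12,-30,0],0],
    [200,[-12,-30,0],0],
    [200,[-12,-30,0],0],
    [200,[-12,-30,0],0],
    [200,[-12,-30,0],0],
  ],
)

```text
time: 14.35
tool_pos: [0.5754, -0.0879, 0.1789]
ee_rot: [3.141, 0.005, -0.391]
wrist_force: [0.4, 0.1, -1.5]
width: 0.0518
finger_force: 30.0
```

Call:
carry_out(
  increments=[
    [200,[-12,-30,0],0],
    [200,[-12,-30,0],0],
    [200,[-12,-30,0],0],
    [200,[-12,-30,0],0],
    [200,[-12,-30,0],0],
    [200,[-10,-29,0],0],
    [200,[-5,-15,0],0],
    [200,[0,0,0],0],
  ],
)

```text
time: 15.15
tool_pos: [0.5804, 0.1195, 0.1797]
ee_rot: [3.14, 0.003, -0.388]
wrist_force: [0.1, -1.1, -1.2]
width: 0.0512
finger_force: 30.0
```

Run:
```python
from h import *
print(inc(.5819,.0845,.0465))
```

```text
{'p': [0.5804, 0.1195, 0.1797], 'yaw': np.float64(-22.2), 'twist': 0, 'd': [14.6, 31.8, 133.2], 'F': [0.1, -1.1, -1.2], 'w': 0.0512, 'g': np.float64(30.0)}
```

I put in one row too many, an overshoot of about 30 mm in the air. I'll correct it before lowering.

Call:
carry_out(
  increments=[
    [200,[7,16,0],0],
    [200,[7,15,0],0],
    [200,[0,0,0],0],
    [200,[0,0,0],0],
  ],
)

```text
time: 15.55
tool_pos: [0.583, 0.0812, 0.1816]
ee_rot: [-3.141, -0.0, -0.395]
wrist_force: [-0.1, -0.1, -1.4]
width: 0.0515
finger_force: 30.0
```

Call:
carry_out(
  increments=[
    [200,[0,0,20],0],
    [200,[0,0,25],0],
    [200,[0,0,25],0],
    [200,[0,0,22],0],
    [200,[0,0,16],0],
    [200,[0,0,10],0],
    [200,[0,0,5],0],
    [200,[0,0,2],0],
  ],
)

```text
time: 16.35
tool_pos: [0.583, 0.0832, 0.0565]
ee_rot: [-3.142, -0.0, -0.392]
wrist_force: [0.7, 0.4, -0.8]
width: 0.0518
finger_force: 30.0
```

Call:
carry_out(
  increments=[
    [200,[0,0,1],0],
    [200,[0,0,1],0],
    [200,[0,0,1],0],
    [200,[0,0,1],0],
    [200,[0,0,0],0],
  ],
)

```text
time: 16.85
tool_pos: [0.5828, 0.0833, 0.0525]
ee_rot: [3.142, -0.0, -0.391]
wrist_force: [-0.6, 0.6, -1.4]
width: 0.0517
finger_force: 30.0
```

Call:
carry_out(
  increments=[
    [200,[0,0,1],0],
    [200,[0,0,1],0],
    [200,[0,0,1],0],
    [200,[0,0,1],0],
    [200,[0,0,1],0],
    [200,[0,0,0.5],0],
    [200,[0,0,0],0],
  ],
)

```text
time: 17.55
tool_pos: [0.5828, 0.0833, 0.0468]
ee_rot: [3.141, 0.0, -0.391]
wrist_force: [-0.7, 0.2, -2.8]
width: 0.0511
finger_force: 30.0
```

Call:
carry_out(
  increments=[
    [200,[0,0,0.5],0],
    [200,[0,0,0.5],0],
    [200,[0,0,0],0],
  ],
)

```text
time: 17.85
tool_pos: [0.5828, 0.0833, 0.0459]
ee_rot: [3.142, 0.0, -0.391]
wrist_force: [0.6, -0.1, -0.9]
width: 0.0513
finger_force: 30.0
```

Call:
carry_out(
  increments=[
    [200,[0,0,0.5],0],
    [200,[0,0,0],0],
  ],
)

```text
time: 18.05
tool_pos: [0.5829, 0.0833, 0.0458]
ee_rot: [3.142, -0.0, -0.391]
wrist_force: [-0.2, -1.2, -0.4]
width: 0.0517
finger_force: 30.0
```

Call:
carry_out(
  increments=[
    [200,[0,0,0.5],0],
    [200,[0,0,0.5],0],
    [200,[0,0,0],0],
  ],
)

```text
time: 18.35
tool_pos: [0.5829, 0.0833, 0.0458]
ee_rot: [-3.142, -0.001, -0.391]
wrist_force: [-2.9, -1.3, 5.8]
width: 0.0511
finger_force: 30.0
```

In contact, so I'm releasing and withdrawing.

Call:
carry_out(
  increments=[
    [180,[0,0,0],0],
    [100,[0,0,0],0],
    [60,[0,0,0],0],
    [0,[0,0,0],0],
    [0,[0,0,0],0],
    [0,[0,0,0],0],
    [0,[0,0,0],0],
  ],
)

```text
time: 19.05
tool_pos: [0.5828, 0.0833, 0.0443]
ee_rot: [3.141, 0.0, -0.391]
wrist_force: [0.5, -0.4, 0.2]
width: 0.0922
finger_force: 0.0
```

Call:
carry_out(
  increments=[
    [0,[0,0,-10],0],
    [0,[0,0,-20],0],
    [0,[0,0,-25],0],
    [0,[0,0,-25],0],
    [0,[0,0,-25],0],
    [0,[0,0,-25],0],
    [0,[0,0,-15],0],
    [0,[0,0,0],0],
  ],
)

```text
time: 19.85
tool_pos: [0.5843, 0.0834, 0.1931]
ee_rot: [-3.139, -0.006, -0.391]
wrist_force: [0.5, 0.4, 0.0]
width: 0.0939
finger_force: 0.0
```

Call:
carry_out(
  increments=[
    [0,[10,30,0],0],
    [0,[10,35,0],0],
    [0,[10,35,0],0],
    [0,[10,35,0],0],
    [0,[10,35,0],0],
    [0,[10,35,0],0],
    [0,[10,35,0],0],
    [0,[0,35,0],0],
  ],
)

```text
time: 20.65
tool_pos: [0.542, -0.199, 0.1873]
ee_rot: [-3.142, 0.003, -0.391]
wrist_force: [-0.8, 0.2, -0.1]
width: 0.0937
finger_force: 0.0
```

Run:
```python
from h import *
im=robot.snapshot("top"); cv2.imwrite("pics/t5.png",cv2.resize(im[130:280,190:450],None,fx=3,fy=3,interpolation=cv2.INTER_CUBIC))
cv2.imwrite("pics/s5.png",robot.snapshot("scene"))
```

```text
(no output)
```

View pics/t5.png

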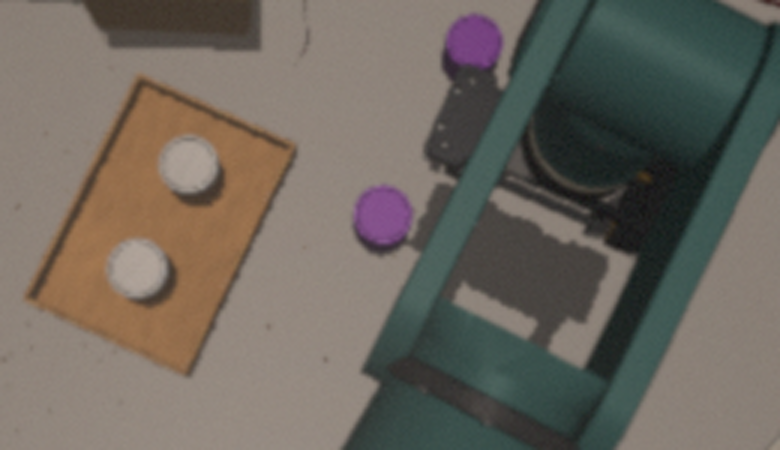

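View pics/s5.png

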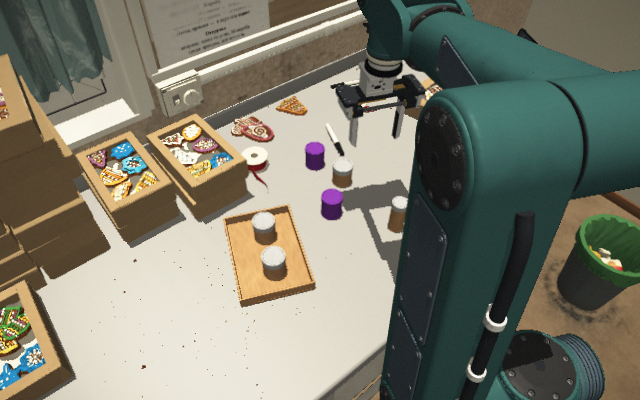

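Both canisters stand upright in the tray at scene (263,228) and (274,263). The third, at (342,172), the slim one, at (399,213), and the purple ones are where they were. The gripper is clear of everything.

```bash
python3 -c "
from bench import robot
print(robot.close_job())"
```

```text
the job is handed in; nothing more can be done
None
```

I handed in the job with two short, wide canisters standing upright in the tray, released and with the gripper clear; the third short canister, the tall slim one and the purple look-alikes are still where they stood.

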